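# Load the cartridge and start the analyser

## Robot

A 6-joint arm with a two-finger parallel gripper is mounted at the origin on the work surface. World frame = base frame: x ahead of the robot, y to its left, z up, the work surface at z = 0. Lengths are in m, angles in degrees, forces in N, time in s.
With the tool pointing down it reaches from about 0.4 to 0.825 m from the base axis. Payload 7 kg.
Tool frame: the origin (TCP) lies midway between the tips of the shut fingers; the grasp point (between the pads) lies 19 mm behind it (r.grip_depth is the distance from the TCP to the grasp point, in m); z points along the fingers, y is the line along which they close (so a half turn about z gives the same grasp; the last joint's range is limited). The gripper opens to 88 mm and grips with 3 to 60 N. Pads are 19 mm wide; open, the fingers measure 130 mm over their backs; the gripper's body (78 mm by 193 mm) begins 47 mm behind the grasp point.
Start: joints at [91.736, 20.546, 0.682, 0, -70.136, -16.507], TCP at [0.172, 0.653, 0.227] pointing down, gripper open.
Joint ranges: [-176.03, 176.03], [-82.01, 121.73], [-58.28, 71.71], [-173.87, 95.51], [-174.79, -0.11], [-173.66, 173.66]. Speed limits (degrees/s): [136.94, 136.94, 172.46, 180, 180, 180].

## Interface

Orientations are given as [roll, pitch, yaw] about the fixed x, y, z axes, in that order (R = Rz(yaw) Ry(pitch) Rx(roll)).
In Python, from plant import r, capture, close_job, search_frame, outline_of gives the robot as it stands.
- The arm moves only by the shell command python3 -m creep 'ROWS' [FORCE]. ROWS is JSON, a list of rows, each a list of 7 numbers: the finger opening in mm, from 0 to 87.6, then the shift along the world's x, y, z in units of 25 mm (1.0 is 25 mm), then the turn, a rotation vector about the world's x, y, z in degrees. In form: [[hand, x, y, z, ax, ay, az], ...]. A call has 1 to 8 rows; each row shifts and turns the commanded pose from where the row before left it; what a row does not reach is not made up. A row lasts 1/12 s, in which the tool goes at most 41.7 mm and 7.16 degrees, less where a joint would pass 70% of its speed; a pose out of reach is approached as far as the arm can. A call is refused whole if a number of a shift passes 1 or a number of a turn 7.16, either way. A call with a gripper value outside its range is refused whole. The fingers move at their own pace and stop on an object; FORCE is the grip in N (left out, the last holds). Time passes only in rows, so rows that do not move let the fingers close. It gives the time, the measured TCP pose, the force, the opening and the grip force at its end, in the units of the state.
- r.get_state(): the state, without advancing time (a new reading comes with each control period).
- capture(name): name is "scene" or "side" or "wrist"; returns a dict with "frame" (384x512x3 uint8, red, green, blue), "K" (3x3 intrinsics, pixels), "k1" (the pictures are not rectified: a ray, as slopes to the right and down, at radius r is drawn at 1 + k1 r^2 times it, then the intrinsics apply), "origin" and "rotation" of the camera in the world. Camera axes: x right, y down, z forward; pixel columns grow to the right and rows downward; lengths in m; the calibration is good to about 2 mm. A picture is of the moment at which its call begins. There is no depth.
- close_job(): hands the job in; it is judged then, once.
Trained networks look in a picture, given as the dict that the camera call returned (one of the last four; its "shot" number tells which), for a name from the list of things; names that differ only in an ending like _2 or _b are one class to them, and where a whole thing is asked for, a point or a joint stands for the part that bears it (a point fixed in the world has none). Each returns a list of dicts, best first, with "conf" (0 to 1); they miss things now and then, are a little off and sometimes report something else, mostly with a low value. They report only what shows in the picture. A call takes as long as a camera call.
- search_frame(picture, target): "bbox" ([left, top, right, bottom] in pixels, round what is visible of it).
- outline_of(picture, target): "region" (384x512 bool, what is visible of it) and "bbox" ([left, top, right, bottom] in pixels, round what is visible of it).
The state is a dict: "time_s": time; "joints": joint angles; "qd": joint speeds; "joint_torque": joint torques, N m; "tcp_pos": TCP position; "eef_rot": TCP orientation; "contact_force": force on the tool from outside, world axes, zero at the start; "moment": the same for the moment, N m; "gripper_width": finger opening in m; "gripper_force": force on a finger pad.
Only numpy, scipy, OpenCV 4.12 (cv2) and the standard library are available. Lean on these libraries where they do the work, as an engineer would, in place of code of your own. Each camera call takes 0.05 s, during which the arm holds its last target. There are 200 camera calls.

## Task

The grey reagent cartridge has been left part-way out in the bench analyser's loading channel: with the fingertips, push it along the channel until it is fully home against the stop, then push the raised cover down until it is fully shut over it. Only once the cover is shut, press the round start key all the way down and let it go. Do not pick up or lift the cartridge or anything else, and leave the other things on the bench and on the analyser where they stand.

Things in the scene. Friction and masses are not known exactly. Their poses are not given: they have to be found in the camera images.
- analyser: white bench blood analyser, fixed. Origin on the bench surface below the middle of the cover's hinge; x from its low front (robot side) to its higher rear, y to the robot's left, z up. Low deck: y -110 to 110 mm, x -175 to 60 mm, top at z 66 mm, split along its middle by the loading channel. Rear housing with a screen on top: x 60 to 220 mm, 115 mm high.
- cartridge: grey reagent cartridge, pale label, 80 (x) x 50 (y) x 24 mm high, about 0.16 kg, loose, lying lengthwise in the channel, top 2 mm below the deck, 35 to 70 mm short of home. Origin at the centre of its underside, axes like the analyser's. Home: its rear end touches the stop, its origin at x -50 mm and front end at x -90 mm in the analyser's frame. Slides with about 1 N.
- cover (a joint): angle of the white cover, rad: 0 shut over the channel, 1.35 to 1.62 at the start (about upright), stop at 1.7. Hinged at its rear edge about the analyser's y axis. Stiff hinge (0.14 N m): it stays where it is left, 2 N at its edge moves it. It is pushed shut on its outer face, which when open looks to the rear housing, about 50 mm of free space between them.
- hinge_mid (a point): middle of the cover's hinge axis, at the rear edge of the cover's underside, 68 mm above the bench; fixed to the analyser, same axes. Shut, the cover's underside lies at this height and its outer face 6 mm higher.
- cover_edge (a point): middle of the cover's free edge, on its outer face; moves with the cover, a plate 104 mm from hinge to free edge, 70 mm wide, 6 mm thick. A lip 16 mm deep, 6 mm thick under this edge drops into the channel in front of a cartridge that is home; a cartridge more than 8 mm short of home blocks it.
- channel_stop (a point): foot of the channel's stop face: channel centre line, on its floor, at analyser x -10 mm, z 40 mm; same axes. The channel is 54 mm wide, 26 mm deep, and runs from here to the front, where it is open; its floor goes on as a tongue to x -220 mm, without side walls beyond x -175 mm.
- start_key (a joint): travel of the start key, m: 0 up, 0.006 fully down. It springs back; about 4 N holds it fully down.
- start_key_top (a point): centre of the top of the round start key, 30 mm across, which stands on the deck on the robot's right of the channel (analyser's x -85 mm, y -80 mm); pressed straight down.
- specimen_jar: small capped pale specimen jar, 30 mm across, 34 mm high, standing loose on the analyser's deck on the side of the channel away from the key; origin at its underside. A bystander.
- tube_rack: white block rack of blue-capped tubes, 60 x 130 x 87 mm high, loose on the bench beside the analyser (its +y side); origin at its underside. A bystander.
- spare_cartridge: a second, identical cartridge lying loose on the bench beside the analyser (its -y side); origin at the centre of its underside. A bystander.
- reagent_bottle: capped white bottle with a broad label, 60 mm across, 140 mm high, loose on the bench; origin at its underside. A bystander.
- swab_box: cardboard box, 90 x 60 x 50 mm high, loose on the bench; origin at its underside. A bystander.
- pen_cup: white ceramic cup, 72 mm across, 90 mm high, loose on the bench; origin at its underside. A bystander.

How it is judged:
By the outcome, as a careful person would: the job done as asked, in the order asked, and still so for the second after the job is handed in, with the robot touching nothing.
It also fails if it takes over 58 s, if anything falls off the work surface, if the arm or the gripper's body presses on something with over 40 N, if the wrist force passes 120 N, or if a joint passes its speed limit or range.

## Working session

There is one attempt and no reset: what is moved stays moved. The work goes in short steps, Python scripts to look and compute and a shell command to move; the robot and the scene stay as the last step left them, time stands still between calls to the robot, and variables do not carry over. Pictures are saved under pics/ and viewed, at most 10 in all, crops included, and the job is handed in when it is done.

```bash
ls; mkdir -p pics
python3 - <<'E'
from plant import r,capture,search_frame
import cv2,numpy as np
ims=[]
for n in ["scene","side","wrist"]:
    c=capture(n); print(n,c["K"].tolist(),c["k1"],np.round(c["origin"],3),np.round(c["rotation"],3).tolist())
    cv2.imwrite(f"pics/{n}0.png",c["frame"][:,:,::-1])
    for t in ["analyser","cartridge","cover","start_key","cover_edge","specimen_jar","tube_rack","spare_cartridge","reagent_bottle","swab_box","pen_cup"]:
        print(t,[(np.round(d["bbox"]).astype(int).tolist(),round(d["conf"],2)) for d in search_frame(c,t)[:2]])
print(r.get_state())
E
```

```text
pics
scene [[483.6339392301745, 0.0, 253.6839027977591], [0.0, 483.6339392301745, 195.30835398698923], [0.0, 0.0, 1.0]] 0.03150956520189159 [1.677 0.692 1.184] [-129.359, 1.11, 121.423]
analyser [([166, 170, 284, 264], 0.69)]
cartridge [([236, 184, 253, 199], 0.7)]
cover [([217, 176, 236, 205], 0.82)]
start_key []
cover_edge [([216, 180, 238, 207], 0.82), ([267, 202, 307, 230], 0.31)]
specimen_jar [([257, 186, 267, 200], 0.6)]
tube_rack [([267, 200, 308, 237], 0.94)]
spare_cartridge [([188, 183, 210, 196], 0.53), ([165, 169, 289, 266], 0.49)]
reagent_bottle [([138, 151, 160, 185], 0.75), ([162, 173, 286, 264], 0.34)]
swab_box [([157, 145, 181, 164], 0.57)]
pen_cup [([381, 245, 404, 278], 0.75), ([140, 152, 157, 186], 0.17)]
side [[417.91947678254485, 0.0, 260.9859842074265], [0.0, 417.91947678254485, 188.63618284166367], [0.0, 0.0, 1.0]] -0.013451071857368876 [-0.157 -0.696  1.059] [-134.512, 0.936, -47.43]
analyser [([220, 143, 354, 266], 0.91), ([284, 219, 295, 226], 0.61)]
cartridge [([257, 201, 280, 222], 0.64)]
cover [([283, 170, 301, 200], 0.56)]
start_key [([284, 218, 296, 227
[... 660 characters left out ...]
]
pen_cup []
{'time_s': 1.8, 'joints': array([ 9.17367217e+01,  2.05456824e+01,  6.81350320e-01,  5.96852558e-04,
       -7.01361259e+01, -1.65064420e+01]), 'qd': array([ 0.0063957 , -0.0614097 ,  0.04498229,  0.03695886,  0.13795918,
        0.11491062]), 'joint_torque': array([ 2.93242956e-04, -5.82374883e+01,  2.93296516e+01,  7.00231791e+00,
        1.22985544e-02, -3.42147780e-05]), 'tcp_pos': array([0.17210259, 0.65266306, 0.22656615]), 'eef_rot': array([ 1.79999720e+02, -6.68334033e-04, -1.47695175e+01]), 'contact_force': array([-1.38151087,  0.2742163 ,  1.40427387]), 'moment': array([-0.01964113,  0.05523243, -0.02478514]), 'gripper_force': 0.0, 'gripper_width': 0.08740218886617748}
```

Run:
```python
import cv2
a=cv2.imread("pics/scene0.png")[130:280,120:320]; cv2.imwrite("pics/sc_c.png",cv2.resize(a,(800,600),interpolation=3))
a=cv2.imread("pics/side0.png")[130:280,200:400]; cv2.imwrite("pics/si_c.png",cv2.resize(a,(800,600),interpolation=3))
```

```text
(no output)
```

View pics/sc_c.png

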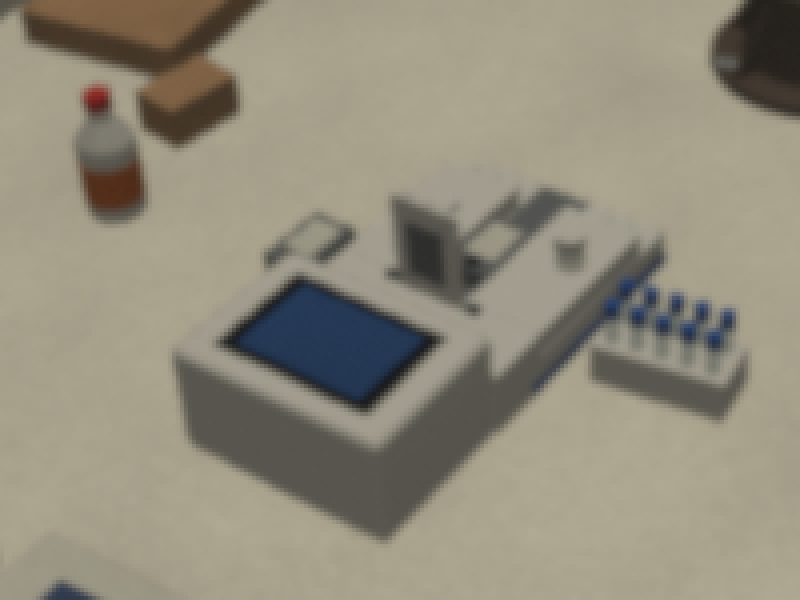

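View pics/si_c.png

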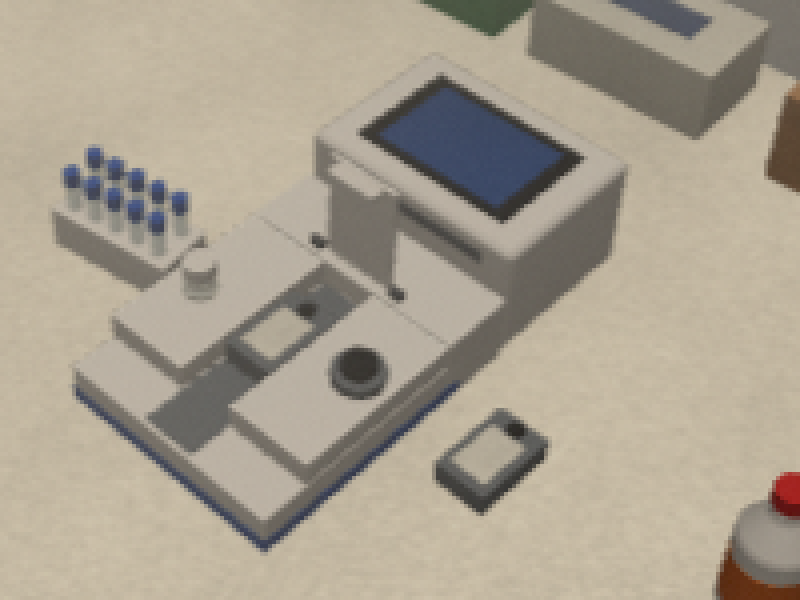

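The scene view shows the housing's near corner at about (215,242) with the cover upright in front of it. The side view shows the key at (290,221), the cartridge front at about (261,220) and the cover lip at (290,175). Next I'll fit the analyser pose.

```bash
cat > h.py <<'E'
import numpy as np, json
from scipy.spatial.transform import Rotation as R
from scipy.optimize import least_squares
CAM={"scene":([483.634,253.684,195.308],.03151,[1.677,.692,1.184],[-129.359,1.11,121.423]),
"side":([417.919,260.986,188.636],-.01345,[-.157,-.696,1.059],[-134.512,.936,-47.43])}
def proj(cam,P):
    (f,cx,cy),k,o,e=CAM[cam] if isinstance(cam,str) else cam
    q=(np.atleast_2d(P)-o)@R.from_euler("xyz",e,degrees=True).as_matrix()
    s=q[:,:2]/q[:,2:]; s=s*(1+k*(s**2).sum(1,keepdims=True))
    return s*f+[cx,cy]
def wcam(c): return ([c["K"][0][0],c["K"][0][2],c["K"][1][2]],c["k1"],c["origin"],c["rotation"])
def A2W(p,P):
    P=np.atleast_2d(P); c,s=np.cos(p[2]),np.sin(p[2])
    return np.c_[p[0]+c*P[:,0]-s*P[:,1],p[1]+s*P[:,0]+c*P[:,1],P[:,2]+(p[3] if len(p)>3 else 0)]
E
cat > fit.py <<'E'
from h import *
side=np.array([[-175,110,66,113,320],[-175,-110,66,306,466],[-175,27,66,180,370],[-175,-27,66,232,408],[-220,27,40,148,417],[-220,-27,40,193,450],
[60,110,115,318,135],[220,110,115,436,55],[220,-110,115,627,168],[60,-110,115,513,255]],float)
sc=np.array([[220,110,115,380,448],[220,-110,115,178,352],[60,-110,115,298,262],[60,110,115,490,342]],float)
def px(u,x0,y0): return u/4-.375+[x0,y0]
def res(p): return np.r_[(proj("side",A2W(p,side[:,:3]/1e3))-px(side[:,3:],200,130)),(proj("scene",A2W(p,sc[:,:3]/1e3))-px(sc[:,3:],120,130))].ravel()
for p0 in ([.5,.1,0,0],[.5,.1,0]):
    s=least_squares(res,p0,loss="soft_l1"); p=s.x; print(np.round(p,4),np.degrees(p[2])); 
print(np.round(res(p).reshape(-1,2),1).tolist())
json.dump(p.tolist(),open("pose.json","w"))
# cartridge front top edge, label etc
def back(u,z):
    f=lambda q:(proj("side",A2W(p,[[q[0],q[1],z]]))-px(np.array(u,float),200,130)).ravel()
    return least_squares(f,[-.1,0]).x
for n,u,z in [("cart FL",(228,347),.064),("cart FR",(263,377),.064),("key",(359,363),.076),("jar",(200,298),.066)]: print(n,np.round(back(u,z)*1e3))
# cover angle from lip
for n,u,y in [("lipL",(330,163),.035),("lipR",(396,190),-.035)]:
    for x in (-.02,-.01,0,.01,.02,.03):
        pass
for a in (1.35,1.45,1.55,1.65):
    def cv(l,t,y): return [-l*np.cos(a)+t*np.sin(a),y,.068+l*np.sin(a)+t*np.cos(a)]
    P=np.array([cv(l,t,y) for l,t in((.104,.006),(.104,-.016)) for y in(.035,-.035)])
    for c,o in(("side",(200,130)),("scene",(120,130))): print(a,c,np.round((proj(c,A2W(p,P))-o+.375)*4).tolist())
W=lambda P:np.round(A2W(p,P),4).tolist()
print("cartFront/home/stop",W([[-.2,0,.05],[-.09,0,.052]]),"key",W([-.085,-.08,.07]),"hinge",W([0,0,.068]))
E
python3 fit.py
```

```text
[ 0.6109 -0.0947 -0.0434 -0.0073] -2.489318578641365
[ 0.6084 -0.0966 -0.0343] -1.9652946669863567
[[-0.4, -1.4], [1.1, -0.4], [0.6, -0.5], [-0.2, -0.8], [-1.4, 1.1], [-0.6, 2.3], [-2.0, -1.1], [-1.5, -2.1], [1.0, -2.5], [-0.0, 0.1], [-0.7, -0.2], [-3.1, -1.2], [-2.6, -4.2], [0.7, -2.4]]
cart FL [-134.   18.]
cart FR [-137.  -24.]
key [-82. -75.]
jar [-113.   71.]
1.35 side [[314.0, 166.0], [380.0, 208.0], [295.0, 184.0], [362.0, 227.0]]
1.35 scene [[469.0, 203.0], [404.0, 177.0], [484.0, 195.0], [418.0, 169.0]]
1.45 side [[323.0, 159.0], [389.0, 200.0], [304.0, 175.0], [371.0, 217.0]]
1.45 scene [[462.0, 208.0], [396.0, 182.0], [477.0, 197.0], [411.0, 172.0]]
1.55 side [[332.0, 152.0], [398.0, 194.0], [313.0, 166.0], [379.0, 208.0]]
1.55 scene [[455.0, 214.0], [389.0, 188.0], [470.0, 201.0], [404.0, 176.0]]
1.65 side [[340.0, 147.0], [407.0, 188.0], [322.0, 158.0], [388.0, 200.0]]
1.65 scene [[448.0, 222.0], [382.0, 195.0], [463.0, 207.0], [397.0, 180.0]]
cartFront/home/stop [[0.4085, -0.0898, 0.05], [0.5184, -0.0935, 0.052]] key [[0.5207, -0.1737, 0.07]] hinge [[0.6084, -0.0966, 0.068]]
```

```bash
python3 -m creep '[[0,1,-0.9,0.3,0,0,-7],[0,1,-0.9,0.3,0,0,-7],[0,1,-0.9,0.3,0,0,-7],[0,1,-0.9,0.3,0,0,-7],[0,1,-0.9,0.3,0,0,-7],[0,1,-0.9,0.3,0,0,-7],[0,1,-0.9,0.3,0,0,-7],[0,1,-0.9,0.3,0,0,-7]]' 10
python3 -m creep '[[0,0.5,-1,0.1,0,0,-7],[0,0.5,-1,0.1,0,0,-7],[0,0.5,-1,0.1,0,0,-7],[0,0.5,-1,0.1,0,0,-7],[0,0.2,-1,0,0,0,-7],[0,0.2,-1,0,0,0,-7],[0,0.1,-1,0,0,0,-7],[0,0.1,-1,0,0,0,-7]]'
python3 -m creep '[[0,0,-1,0,0,0,-7],[0,0,-1,0,0,0,-7],[0,0,-1,0,0,0,-7],[0,0,-1,0,0,0,-7],[0,0,-1,0,0,0,-7],[0,0,-1,0,0,0,-7],[0,0,-1,0,0,0,-7],[0,0,-1,0,0,0,-7]]'
python3 -m creep '[[0,0,-1,0,0,0,0],[0,0,-1,0,0,0,0],[0,0,-1,0,0,0,0],[0,0,-1,0,0,0,0],[0,0,-1,0,0,0,0],[0,0,-1,0,0,0,0],[0,0,-0.5,0,0,0,0],[0,0,0,0,0,0,0]]'
python3 - <<'E'
from plant import r,capture,search_frame
from h import *
import cv2,pickle
c=capture("wrist"); pickle.dump(wcam(c),open("w1.pkl","wb"))
print(wcam(c))
cv2.imwrite("pics/w1.png",cv2.resize(c["frame"][:,:,::-1],(800,600),interpolation=2))
for t in ["cartridge","cover","start_key","specimen_jar"]:
    print(t,[(np.round(d["bbox"]).astype(int).tolist(),round(d["conf"],2)) for d in search_frame(c,t)[:2]])
E
```

```text
time_s: 2.47
tcp_pos: [0.3731, 0.4714, 0.2872]
eef_rot: [-180.0, 0.0, -71.1]
contact_force: [1.2, -0.6, 0.8]
gripper_width: 0.0397
gripper_force: 0.0
time_s: 3.13
tcp_pos: [0.4372, 0.2713, 0.2967]
eef_rot: [-180.0, 0.0, -127.1]
contact_force: [0.5, -0.6, -0.0]
gripper_width: 0.0004
gripper_force: 0.0
time_s: 3.8
tcp_pos: [0.4368, 0.0715, 0.2969]
eef_rot: [180.0, 0.0, 176.9]
contact_force: [-0.5, -0.4, -0.4]
gripper_width: 0.0
gripper_force: 0.0
time_s: 4.47
tcp_pos: [0.4368, -0.0918, 0.2967]
eef_rot: [-180.0, 0.0, 177.1]
contact_force: [0.6, -0.0, 0.4]
gripper_width: 0.0007
gripper_force: 0.0
([np.float64(285.2936863545828), np.float64(259.5253435119769), np.float64(188.98512258066015)], -0.03531296984740499, array([ 0.35705867, -0.08784368,  0.45572496]), array([1.62730928e+02, 3.04106366e-02, 8.70968378e+01]))
cartridge [([244, 184, 280, 235], 0.63), ([182, 127, 339, 314], 0.28)]
cover [([255, 300, 271, 313], 0.8)]
start_key [([198, 212, 216, 232], 0.74)]
specimen_jar [([303, 194, 335, 225], 0.68)]
```

View pics/w1.png

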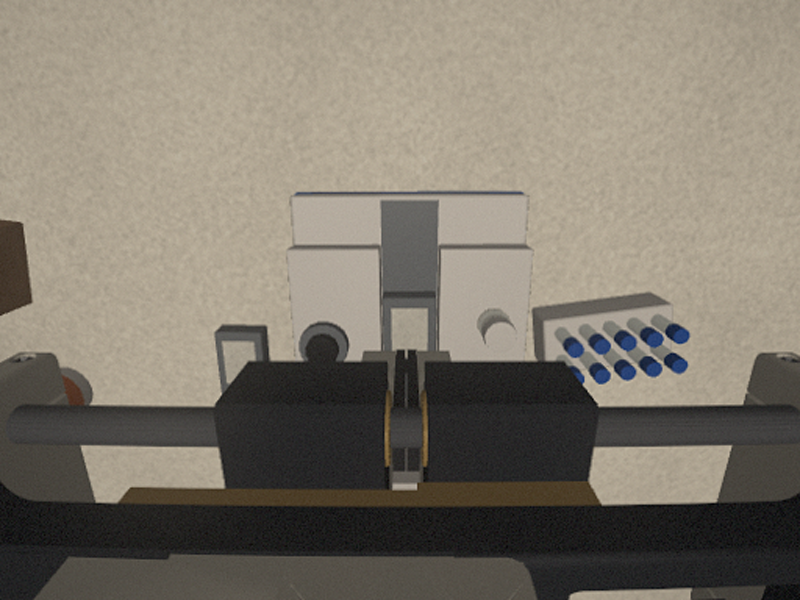

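The wrist view shows the deck front edge at row 247 (of 600), the channel at columns 380–439, the cartridge's front top edge at row 293 and the key at (323,345). I'll refit using these.

```bash
cat > fit2.py <<'E'
from h import *
import pickle
w=pickle.load(open("w1.pkl","rb"))
side=np.array([[-175,110,66,113,320],[-175,-110,66,306,466],[-175,27,66,180,370],[-175,-27,66,232,408],[-220,27,40,148,417],[-220,-27,40,193,450]],float)
wr=np.array([[-175,-110,66,289,247],[-175,110,66,531,247.5],[-175,-27,66,380,246],[-175,27,66,439,246],[-220,-27,40,382,200],[-220,27,40,438,200]],float)
px=lambda u,x0,y0:u/4-.375+[x0,y0]
pw=lambda u:(np.array(u,float)+.5)/1.5625-.5
def res(p): return np.r_[.5*(proj("side",A2W(p,side[:,:3]/1e3))-px(side[:,3:],200,130)),(proj(w,A2W(p,wr[:,:3]/1e3))-pw(wr[:,3:]))].ravel()
for p0 in ([.6,-.1,0,0],[.6,-.1,0]):
    s=least_squares(res,p0,loss="soft_l1"); p=s.x; print(np.round(p,4),np.degrees(p[2])); 
    print(np.round(res(p).reshape(-1,2),1).tolist())
json.dump(p.tolist(),open("pose.json","w"))
def back(u,z): return least_squares(lambda q:(proj(w,A2W(p,[[q[0],q[1],z]]))-pw(u)).ravel(),[-.1,0]).x
for n,u,z in [("cart FL",(383,293),.064),("cart FR",(436,293),.064),("key",(323,346),.078),("jar",(500,335),.1)]: print(n,np.round(back(u,z)*1e3))
W=lambda P:np.round(A2W(p,P),4).tolist()
print("front x-230,home front",W([[-.175,0,.05],[-.09,0,.052]]),"key",W([-.085,-.08,.07]),"hinge",W([0,0,.068]))
E
python3 fit2.py
```

```text
[ 0.6106 -0.0974 -0.0522 -0.0095] -2.9935045466761676
[[0.2, -0.3], [0.3, 0.5], [0.4, 0.3], [-0.1, 0.2], [-0.6, 1.0], [-0.4, 1.7], [0.0, 0.4], [-0.2, 0.4], [0.1, 1.1], [0.4, 1.2], [-0.6, -3.3], [0.5, -3.2]]
[ 0.6086 -0.0979 -0.0527] -3.019687342942944
[[-0.1, -1.1], [0.1, -0.2], [0.2, -0.5], [-0.3, -0.6], [-0.9, 0.2], [-0.6, 0.9], [-2.1, 0.4], [1.4, 0.4], [-0.6, 1.1], [0.6, 1.2], [-1.3, -4.1], [0.7, -4.0]]
cart FL [-132.  -24.]
cart FR [-133.   25.]
key [-86. -79.]
jar [-106.   78.]
front x-230,home front [[0.4339, -0.0887, 0.05], [0.5188, -0.0931, 0.052]] key [[0.5195, -0.1733, 0.07]] hinge [[0.6086, -0.0979, 0.068]]
```

```bash
python3 -m creep '[[0,0.3,0.1,-1,0,0,0],[0,0,0,-1,0,0,0],[0,0,0,-1,0,0,0],[0,0,0,-1,0,0,0],[0,0,0,-1,0,0,0],[0,0,0,-1,0,0,0],[0,0,0,-1,0,0,0],[0,0,0,-0.4,0,0,0]]'
python3 -m creep '[[0,0,0,0,0,0,0],[0,0,0,0,0,0,0]]'
python3 - <<'E'
from plant import r,capture,search_frame
from h import *
import cv2,pickle
c=capture("wrist"); pickle.dump(wcam(c),open("w2.pkl","wb"))
cv2.imwrite("pics/w2.png",cv2.resize(c["frame"][:,:,::-1],(800,600),interpolation=2))
E
```

```text
time_s: 5.38
tcp_pos: [0.4429, -0.0867, 0.1087]
eef_rot: [-180.0, -0.2, 177.3]
contact_force: [-1.4, 0.2, 0.1]
gripper_width: 0.0003
gripper_force: 0.0
time_s: 5.55
tcp_pos: [0.4447, -0.0869, 0.1115]
eef_rot: [-180.0, -0.1, 177.3]
contact_force: [-0.5, -0.1, 0.6]
gripper_width: 0.0003
gripper_force: 0.0
```

View pics/w2.png

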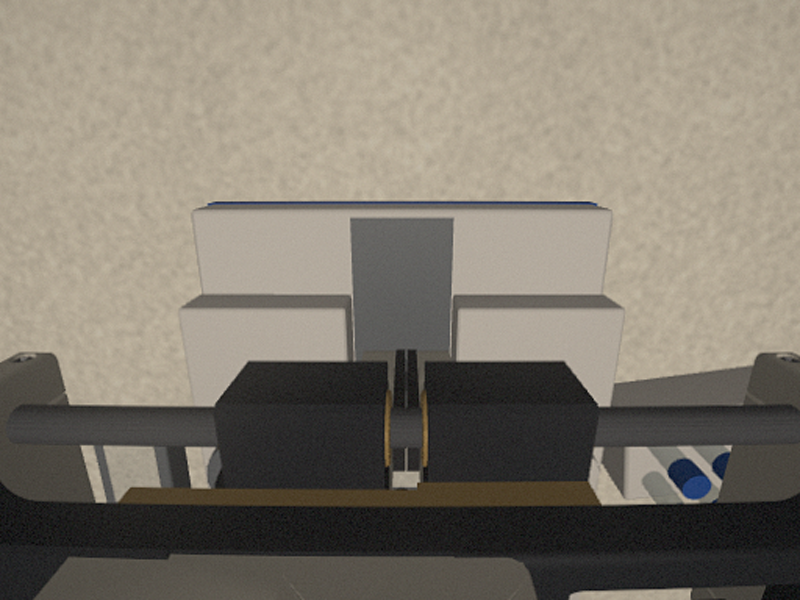

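The low wrist view shows the deck's front top edge at row 308 spanning columns 181–623, and the channel at columns 354–455.

```bash
cat > fit3.py <<'E'
exec(open("fit2.py").read().split("for p0")[0])
w2=pickle.load(open("w2.pkl","rb"))
wr=np.array([[-175,-110,66,289,249],[-175,110,66,531,249],[-175,-27,66,380,249],[-175,27,66,439,249]],float)
w2p=np.array([[-175,-110,66,180,308],[-175,110,66,624,308],[-175,-27,66,353,308],[-175,27,66,455,308]],float)
side=side[:4]
def res(p): return np.r_[.3*(proj("side",A2W(p,side[:,:3]/1e3))-px(side[:,3:],200,130)),(proj(w,A2W(p,wr[:,:3]/1e3))-pw(wr[:,3:])),(proj(w2,A2W(p,w2p[:,:3]/1e3))-pw(w2p[:,3:]))].ravel()
for p0 in ([.6,-.1,0,0],[.6,-.1,0]):
    s=least_squares(res,p0,loss="soft_l1"); p=s.x; print(np.round(p,4),np.degrees(p[2])); 
    print(np.round(res(p).reshape(-1,2),1).tolist())
    W=lambda P:np.round(A2W(p,P),4).tolist()
    print("chan front,home front",W([[-.175,0,.05],[-.09,0,.052]]),"key",W([-.085,-.08,.07]),"hinge",W([0,0,.068]))
json.dump(p.tolist(),open("pose.json","w"))
print(np.round(proj(w2,A2W(p,[[-.22,-.027,.04],[-.22,.027,.04],[-.22,-.11,.04]]))*1.5625+.3))
E
python3 fit3.py
```

```text
[ 0.6106 -0.0968 -0.0476 -0.0034] -2.728924681187792
[[0.0, -0.5], [0.2, -0.1], [0.2, -0.2], [-0.1, -0.2], [-1.2, 0.3], [0.9, -0.1], [-0.3, 0.1], [0.6, -0.0], [0.6, -0.2], [-0.4, 0.0], [-3.7, -0.1], [1.1, 0.0]]
chan front,home front [[0.4357, -0.0885, 0.0466], [0.5207, -0.0926, 0.0486]] key [[0.5218, -0.1727, 0.0666]] hinge [[0.6106, -0.0968, 0.0646]]
[ 0.6096 -0.0968 -0.0476] -2.7261802636595918
[[-0.1, -0.7], [0.1, -0.2], [0.2, -0.3], [-0.1, -0.4], [-1.9, 0.1], [1.5, -0.3], [-0.5, -0.1], [0.7, -0.2], [-1.7, 0.0], [1.8, 0.3], [-4.4, 0.2], [1.6, 0.2]]
chan front,home front [[0.4348, -0.0885, 0.05], [0.5197, -0.0925, 0.052]] key [[0.5209, -0.1727, 0.07]] hinge [[0.6096, -0.0968, 0.068]]
[[349. 209.]
 [455. 209.]
 [189. 209.]]
```

```bash
python3 -m creep '[[0,0,-0.1,-0.6,0,0,0],[0,0,0,-0.6,0,0,0],[0,0,0,-0.6,0,0,0],[0,0,0,-0.5,0,0,0],[0,0,0,-0.24,0,0,0],[0,0,0,0,0,0,0]]'
python3 -m creep '[[0,0.3,-0.014,0,0,0,0],[0,0.3,-0.014,0,0,0,0],[0,0.2,-0.01,0,0,0,0],[0,0.2,-0.01,0,0,0,0],[0,0.2,-0.01,0,0,0,0],[0,0.2,-0.01,0,0,0,0],[0,0.2,-0.01,0,0,0,0]]'
python3 -m creep '[[0,0.2,-0.01,0,0,0,0],[0,0.2,-0.01,0,0,0,0],[0,0.2,-0.01,0,0,0,0],[0,0,0,0,0,0,0]]'
```

```text
time_s: 6.1
tcp_pos: [0.4447, -0.0897, 0.048]
eef_rot: [-180.0, -0.0, 177.2]
contact_force: [-0.1, -0.3, -0.2]
gripper_width: 0.0001
gripper_force: 0.0
time_s: 6.68
tcp_pos: [0.4849, -0.0919, 0.0481]
eef_rot: [-180.0, -0.0, 177.2]
contact_force: [-2.5, -0.2, 1.0]
gripper_width: 0.0003
gripper_force: 0.7
time_s: 7.02
tcp_pos: [0.501, -0.0925, 0.0481]
eef_rot: [-180.0, 0.1, 177.2]
contact_force: [0.6, -0.8, 0.2]
gripper_width: 0.0009
gripper_force: 0.0
```

```bash
python3 -m creep '[[0,0.1,-0.005,0,0,0,0],[0,0.1,-0.005,0,0,0,0],[0,0.1,-0.005,0,0,0,0],[0,0,0,0,0,0,0]]'
python3 -m creep '[[0,0.08,-0.004,0,0,0,0],[0,0,0,0,0,0,0]]'
python3 -m creep '[[0,0.08,-0.004,0,0,0,0],[0,0,0,0,0,0,0]]'
```

```text
time_s: 7.35
tcp_pos: [0.5075, -0.0929, 0.048]
eef_rot: [-180.0, 0.0, 177.2]
contact_force: [0.1, -0.3, -0.7]
gripper_width: 0.0005
gripper_force: 0.0
time_s: 7.52
tcp_pos: [0.5076, -0.0931, 0.0477]
eef_rot: [-180.0, -0.2, 177.2]
contact_force: [-5.0, 1.3, 3.4]
gripper_width: 0.0005
gripper_force: 2.4
time_s: 7.68
tcp_pos: [0.5076, -0.0933, 0.0474]
eef_rot: [-180.0, -0.4, 177.2]
contact_force: [-10.4, 2.1, 5.3]
gripper_width: 0.0007
gripper_force: 5.1
```

```bash
python3 -m creep '[[0,-0.6,0.03,0,0,0,0],[0,-0.4,0.02,0.6,0,0,0],[0,-0.4,0.02,1,0,0,0],[0,-0.4,0.02,1,0,0,0],[0,-0.4,0.02,1,0,0,0],[0,-0.4,0.02,1,0,0,0],[0,-0.4,0.02,1,0,0,0],[0,0,0,1,0,0,0]]'
python3 -m creep '[[0,0,0,1,0,0,0],[0,0,0,1,0,0,0],[0,0,0,1,0,0,0],[0,0,0,0,0,0,0],[0,0,0,0,0,0,0]]'
python3 - <<'E'
from plant import r,capture
from h import *
import cv2,pickle
c=capture("wrist"); pickle.dump(wcam(c),open("w3.pkl","wb"))
s=capture("side")
a=c["frame"][140:260,160:360,::-1]; b=s["frame"][130:250,200:400,::-1]
cv2.imwrite("pics/w3.png",cv2.resize(np.vstack([a,b])[:,:],(500,600),interpolation=2))
p=json.load(open("pose.json")); P=A2W(p,[[-.09,-.025,.064],[-.09,.025,.064],[-.104,-.035,.074],[-.175,-.027,.066]])
print((proj(wcam(c),P)-[160,140])*2.5,(proj("side",P)-[200,10])*2.5)
E
```

```text
time_s: 8.35
tcp_pos: [0.4345, -0.0894, 0.2146]
eef_rot: [180.0, 0.1, 177.2]
contact_force: [0.5, -0.2, -0.2]
gripper_width: 0.0006
gripper_force: 0.0
time_s: 8.77
tcp_pos: [0.437, -0.0892, 0.2896]
eef_rot: [179.9, 0.2, 177.2]
contact_force: [-0.7, -0.1, -0.0]
gripper_width: 0.0005
gripper_force: 0.0
[[206.97450913 191.51371853]
 [292.73873991 191.43513483]
 [187.80088955 175.53222352]
 [200.25023341  48.60723309]] [[189.50350553 514.08526883]
 [161.71962439 493.93651156]
 [187.58951436 518.88113956]
 [142.84519464 550.65587745]]
```

View pics/w3.png

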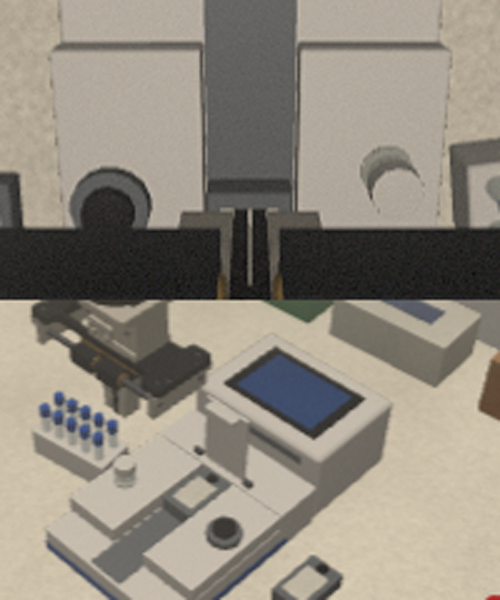

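The cartridge's front top edge is at row 192 in the wrist crop, against a prediction of 191.5, so it is home. The cover is still upright and the jar, key and rack look unmoved. Next I'll go over the cover and behind it.

```bash
python3 -m creep '[[0,1,-0.05,0,0,0,0],[0,1,-0.05,0,0,0,0],[0,1,-0.05,0,0,0,0],[0,1,-0.05,0,0,0,0],[0,1,-0.05,0,0,0,0],[0,1,-0.05,0,0,0,0],[0,1,-0.05,0,0,0,0],[0,1,-0.05,0,0,0,0]]'
python3 -m creep '[[0,0.5,0,0,0,0,0],[0,0,0,0,0,0,0],[0,0,0,-0.8,0,0,0],[0,0,0,-0.8,0,0,0],[0,0,0,-0.8,0,0,0],[0,0,0,-0.8,0,0,0],[0,0,0,-0.8,0,0,0],[0,0,0,-0.8,0,0,0]]'
python3 -m creep '[[0,0,0,-0.6,0,0,0],[0,0,0,-0.45,0,0,0],[0,0,0,0,0,0,0]]'
python3 - <<'E'
from plant import capture
import cv2
s=capture("side")
cv2.imwrite("pics/s4.png",cv2.resize(s["frame"][130:250,200:360,::-1],(640,480),interpolation=2))
E
```

```text
time_s: 9.53
tcp_pos: [0.6369, -0.0995, 0.2861]
eef_rot: [-180.0, -0.2, 177.2]
contact_force: [0.4, -0.3, 0.4]
gripper_width: 0.0004
gripper_force: 0.0
time_s: 10.2
tcp_pos: [0.6474, -0.0994, 0.1661]
eef_rot: [-180.0, -0.1, 177.2]
contact_force: [0.4, 0.4, 0.0]
gripper_width: 0.0003
gripper_force: 0.0
time_s: 10.45
tcp_pos: [0.6464, -0.0994, 0.1384]
eef_rot: [-180.0, -0.3, 177.2]
contact_force: [-0.4, 0.4, -0.9]
gripper_width: 0.0004
gripper_force: 0.0
```

View pics/s4.png

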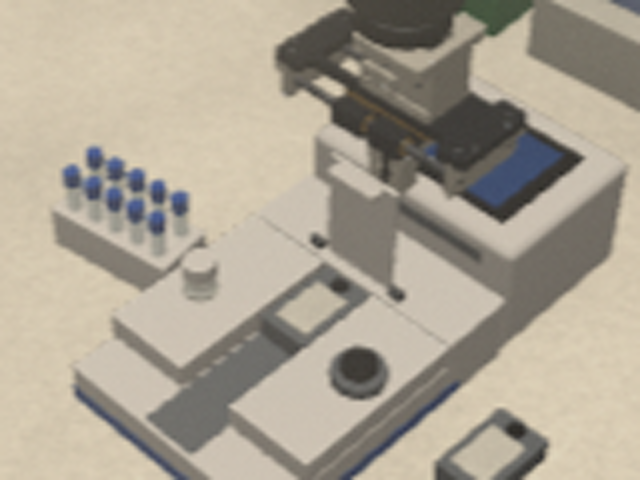

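The fingers are behind the cover, clear of both it and the housing. I'll push it over along its arc.

```bash
python3 -m creep '[[0,-0.4,0.02,0.1,0,0,0],[0,-0.4,0.02,0.1,0,0,0],[0,-0.33,0.016,0,0,0,0],[0,-0.33,0.016,0,0,0,0],[0,-0.3,0.014,-0.06,0,0,0],[0,-0.3,0.014,-0.06,0,0,0],[0,-0.28,0.013,-0.11,0,0,0],[0,-0.28,0.013,-0.11,0,0,0]]'
python3 -m creep '[[0,-0.25,0.012,-0.17,0,0,0],[0,-0.25,0.012,-0.17,0,0,0],[0,-0.21,0.01,-0.21,0,0,0],[0,-0.21,0.01,-0.21,0,0,0],[0,-0.16,0.008,-0.25,0,0,0],[0,-0.16,0.008,-0.25,0,0,0]]'
python3 -m creep '[[0,-0.11,0.005,-0.28,0,0,0],[0,-0.11,0.005,-0.28,0,0,0],[0,-0.05,0.003,-0.25,0,0,0],[0,0,0,0,0,0,0]]'
```

```text
time_s: 11.17
tcp_pos: [0.5825, -0.0961, 0.1385]
eef_rot: [180.0, 0.0, 177.2]
contact_force: [1.8, -0.5, 1.8]
gripper_width: 0.0004
gripper_force: 0.9
time_s: 11.67
tcp_pos: [0.5513, -0.0947, 0.1059]
eef_rot: [-180.0, -0.0, 177.2]
contact_force: [0.2, -0.1, 2.2]
gripper_width: 0.0005
gripper_force: 0.8
time_s: 12.0
tcp_pos: [0.5442, -0.0944, 0.0848]
eef_rot: [-180.0, -0.1, 177.2]
contact_force: [-0.8, -0.3, -0.5]
gripper_width: 0.0002
gripper_force: 0.0
```

```bash
python3 -m creep '[[0,-0.05,0.003,-0.2,0,0,0],[0,0,0,-0.15,0,0,0],[0,0,0,0,0,0,0]]'
python3 -m creep '[[0,0,0,-0.1,0,0,0],[0,0,0,0,0,0,0]]'
python3 -m creep '[[0,0,0,-0.1,0,0,0],[0,0,0,0,0,0,0]]'
```

```text
time_s: 12.25
tcp_pos: [0.5438, -0.0943, 0.077]
eef_rot: [-180.0, -0.0, 177.2]
contact_force: [-0.2, 0.2, -0.0]
gripper_width: 0.0008
gripper_force: 0.0
time_s: 12.42
tcp_pos: [0.5442, -0.0943, 0.075]
eef_rot: [180.0, 0.0, 177.2]
contact_force: [0.4, 0.2, 0.1]
gripper_width: 0.0005
gripper_force: 0.0
time_s: 12.58
tcp_pos: [0.5445, -0.0943, 0.0741]
eef_rot: [-180.0, 0.0, 177.3]
contact_force: [-2.8, 0.7, 10.2]
gripper_width: 0.0008
gripper_force: 5.4
```

```bash
python3 -m creep '[[0,0,0,-0.08,0,0,0],[0,0,0,0,0,0,0],[0,0,0,0.2,0,0,0],[0,0,0,0.8,0,0,0],[0,0,0,1,0,0,0],[0,0,-0.6,0,0,0,0],[0,-0.3,-0.9,0,0,0,0],[0,-0.3,-0.9,0,0,0,0]]'
python3 -m creep '[[0,-0.34,-0.74,0,0,0,0],[0,0,0,0,0,0,0],[0,0,0,0,0,0,0]]'
python3 - <<'E'
from plant import capture
from h import *
import cv2
s=capture("side"); c=capture("scene")
a=s["frame"][140:240,220:350,::-1]; b=c["frame"][150:250,180:310,::-1]
cv2.imwrite("pics/s5.png",cv2.resize(np.vstack([a,b]),(390,600),interpolation=2))
E
```

```text
time_s: 13.25
tcp_pos: [0.5296, -0.1544, 0.1214]
eef_rot: [180.0, 0.1, 177.3]
contact_force: [-0.2, -0.0, -1.0]
gripper_width: 0.0002
gripper_force: 0.0
time_s: 13.5
tcp_pos: [0.5202, -0.1736, 0.1209]
eef_rot: [180.0, 0.0, 177.1]
contact_force: [0.1, 0.1, -0.7]
gripper_width: 0.0009
gripper_force: 0.0
```

View pics/s5.png

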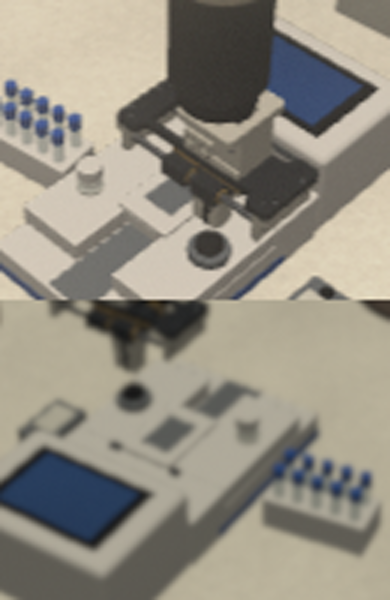

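The cover lies flat and shut, and the key is right beneath the fingertips. I'll press it gently.

```bash
python3 -m creep '[[0,0.03,0.03,-0.5,0,0,0],[0,0,0,-0.5,0,0,0],[0,0,0,-0.4,0,0,0],[0,0,0,0,0,0,0]]'
for i in 1; do
python3 -m creep '[[0,0,0,-0.08,0,0,0],[0,0,0,0,0,0,0]]' | grep -E 'tcp|contact'
python3 -m creep '[[0,0,0,-0.08,0,0,0],[0,0,0,0,0,0,0]]' | grep -E 'tcp|contact'
python3 -m creep '[[0,0,0,-0.08,0,0,0],[0,0,0,0,0,0,0]]' | grep -E 'tcp|contact'
done
```

```text
time_s: 13.93
tcp_pos: [0.5212, -0.1713, 0.0842]
eef_rot: [180.0, -0.1, 177.3]
contact_force: [-1.2, 3.1, 2.7]
gripper_width: 0.0006
gripper_force: 1.4
tcp_pos: [0.5215, -0.1716, 0.084]
contact_force: [-0.6, 2.2, 2.4]
tcp_pos: [0.5217, -0.1719, 0.0823]
contact_force: [-0.1, 2.4, 3.7]
tcp_pos: [0.5219, -0.1719, 0.082]
contact_force: [-5.8, 5.4, 18.3]
```

```bash
python3 -m creep '[[0,0,0,0.4,0,0,0],[0,0,0,1,0,0,0],[0,0,0,1,0,0,0],[0,-0.4,0.4,1,0,0,0],[0,-1,0.8,0.5,0,0,0],[0,-1,0.8,0.5,0,0,0],[0,-0.6,0.6,0,0,0,0],[0,0,0,0,0,0,0]]'
python3 -m creep '[[0,0,0,0,0,0,0]]' | grep tcp
python3 - <<'E'
from plant import capture
from h import *
import cv2
c=capture("wrist"); s=capture("side"); e=capture("scene")
p=json.load(open("pose.json"))
out=[]; 
K=A2W(p,[[-.085,-.08,.08]])
T=[]
for n,cam,im in(("w",wcam(c),c),("side","side",s),("scene","scene",e)):
    u=proj(cam,K)[0]; h=40 if n=="w" else 20; x0,y0=int(u[0]-h),int(u[1]-h)
    g=im["frame"][y0:y0+2*h,x0:x0+2*h]; out.append(cv2.resize(g[:,:,::-1],(260,260),interpolation=2))
    gg=g.mean(2); m=(gg<65).astype(np.uint8); nn,l,st,ce=cv2.connectedComponentsWithStats(m)
    print(n,u,[(a[4],np.round(a[:4]+[x0,y0,0,0]).tolist(),np.round(q+[x0,y0],1).tolist()) for a,q in zip(st[1:],ce[1:]) if a[4]>15], gg.min())
cv2.imwrite("pics/k.png",np.hstack(out))
E
```

```text
time_s: 15.1
tcp_pos: [0.4441, -0.1057, 0.1912]
eef_rot: [179.9, 0.1, 177.3]
contact_force: [-0.2, -0.5, -1.3]
gripper_width: 0.0004
gripper_force: 0.0
tcp_pos: [0.4461, -0.1066, 0.1908]
w [201.29667556 254.43014411] [(np.int32(4969), [161, 231, 80, 63], [200.6, 262.4])] 21.333333333333332
side [289.7813797  220.61683585] [(np.int32(54), [285, 218, 9, 7], [289.3, 221.0])] 55.0
scene [223.34595855 180.34106582] [(np.int32(31), [221, 179, 7, 5], [224.0, 181.0])] 22.333333333333332
```

View pics/k.png

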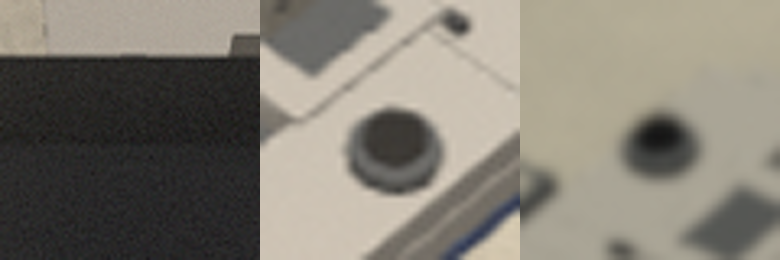

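Run:
```python
from plant import capture
import cv2,numpy as np
from h import *
from plant import search_frame
for n,bx in(("side",{"bottle":(376,243,412,296),"spare":(303,229,341,264),"jar":(243,186,258,210),"key":(281,213,299,230),"rack":(205,160,255,205)}),("scene",{"bottle":(134,147,164,189),"spare":(185,180,212,200),"jar":(254,184,270,202),"key":(214,174,234,190)})):
    c=capture(n); f=c["frame"].astype(float); g=cv2.imread(f"pics/{n}0.png")[:,:,::-1].astype(float)
    for k,(a,b,cc,d) in bx.items():
        A,B=f[b:d,a:cc].mean(2),g[b:d,a:cc].mean(2)
        print(n,k,"absdiff",round(np.abs(A-B).mean(),1),"shift",np.round(cv2.phaseCorrelate(A,B),2))
# bottle base position from side: cap top
f=lambda q:np.r_[proj("side",[q])[0]-[393.5,249],proj("scene",[q])[0]-[144.5,153]]
s=least_squares(f,[.4,-.4,.14]);print(s.x,s.fun)
f=lambda q:np.r_[proj("side",[q])[0]-[289.6,221],proj("scene",[q])[0]-[224,181]]
s=least_squares(f,[.5,-.17,.08]);print("key top",s.x,s.fun)
```

```text
Traceback (most recent call last):
ValueError: setting an array element with a sequence. The requested array has an inhomogeneous shape after 1 dimensions. The detected shape was (2,) + inhomogeneous part.
```

Run:
```python
from plant import capture
import cv2,numpy as np
from h import *
for n,bx in(("side",{"bottle":(376,243,412,296),"spare":(303,229,341,264),"jar":(243,186,258,210),"key":(281,213,299,230),"rack":(205,160,255,205)}),("scene",{"bottle":(134,147,164,189),"spare":(185,180,212,200),"jar":(254,184,270,202),"key":(214,174,234,190)})):
    c=capture(n); f=c["frame"].astype(float); g=cv2.imread(f"pics/{n}0.png")[:,:,::-1].astype(float)
    for k,(a,b,cc,d) in bx.items():
        A,B=f[b:d,a:cc].mean(2),g[b:d,a:cc].mean(2)
        print(n,k,"absdiff",round(np.abs(A-B).mean(),1),"shift",np.round(cv2.phaseCorrelate(A,B)[0],2))
f=lambda q:np.r_[proj("side",[q])[0]-[393.5,249],proj("scene",[q])[0]-[144.5,153]]
s=least_squares(f,[.4,-.4,.14]);print(s.x,s.fun)
f=lambda q:np.r_[proj("side",[q])[0]-[289.6,221],proj("scene",[q])[0]-[224,181]]
s=least_squares(f,[.5,-.17,.08]);print("key top",s.x,s.fun)
```

```text
side bottle absdiff 15.1 shift [0.02 0.  ]
side spare absdiff 15.7 shift [-0.01  0.03]
side jar absdiff 40.6 shift [-0.32  2.03]
side key absdiff 11.3 shift [ 0.12 -0.08]
side rack absdiff 34.4 shift [0.15 0.86]
scene bottle absdiff 5.6 shift [0.01 0.48]
scene spare absdiff 6.6 shift [ 0.46 -0.03]
scene jar absdiff 6.7 shift [ 0.05 -0.  ]
scene key absdiff 32.8 shift [-10.48   2.97]
[ 0.5906875  -0.48170558  0.13905259] [ 0.69035602 -0.09822667  0.97846424  0.15355263]
key top [ 0.52075165 -0.17125054  0.07725377] [-0.22817595 -0.01405621 -0.27550013  0.02364677]
```

The bystanders haven't moved. The image puts the key top a little lower than where the first press made contact, so I'll repeat the press slowly to confirm the full 6 mm stroke.

```bash
python3 -m creep '[[0,1,-0.9,0,0,0,0],[0,1,-0.9,0,0,0,0],[0,1,-0.82,-0.5,0,0,0],[0,0,0,-1,0,0,0],[0,0,0,-1,0,0,0],[0,0,0,-0.9,0,0,0],[0,0,0,-0.3,0,0,0],[0,0,0,0,0,0,0]]' | grep -E 'tcp|contact'
python3 -m creep '[[0,0,0,0,0,0,0],[0,0,0,0,0,0,0]]' | grep -E 'tcp|contact'
python3 -m creep '[[0,0,0,-0.08,0,0,0],[0,0,0,0,0,0,0],[0,0,0,0,0,0,0]]' | grep -E 'tcp|contact'
python3 -m creep '[[0,0,0,-0.08,0,0,0],[0,0,0,0,0,0,0],[0,0,0,0,0,0,0]]' | grep -E 'tcp|contact'
python3 -m creep '[[0,0,0,-0.08,0,0,0],[0,0,0,0,0,0,0],[0,0,0,0,0,0,0]]' | grep -E 'tcp|contact'
python3 -m creep '[[0,0,0,-0.08,0,0,0],[0,0,0,0,0,0,0],[0,0,0,0,0,0,0]]' | grep -E 'tcp|contact'
```

```text
tcp_pos: [0.5199, -0.1729, 0.0949]
contact_force: [1.4, -0.2, -0.1]
tcp_pos: [0.5225, -0.1727, 0.0987]
contact_force: [0.2, -0.0, -0.3]
tcp_pos: [0.5217, -0.1724, 0.0962]
contact_force: [-0.6, 0.2, -0.1]
tcp_pos: [0.5213, -0.1725, 0.0934]
contact_force: [0.1, -0.1, -0.1]
tcp_pos: [0.5212, -0.1725, 0.0911]
contact_force: [0.6, -1.1, 0.4]
tcp_pos: [0.5212, -0.1726, 0.0891]
contact_force: [-0.8, 0.1, 0.2]
```

```bash
python3 -m creep '[[0,0,0,-0.06,0,0,0],[0,0,0,0,0,0,0],[0,0,0,0,0,0,0]]' | grep -E 'tcp|contact'
python3 -m creep '[[0,0,0,-0.06,0,0,0],[0,0,0,0,0,0,0],[0,0,0,0,0,0,0]]' | grep -E 'tcp|contact'
python3 -m creep '[[0,0,0,-0.06,0,0,0],[0,0,0,0,0,0,0],[0,0,0,0,0,0,0]]' | grep -E 'tcp|contact'
python3 -m creep '[[0,0,0,-0.06,0,0,0],[0,0,0,0,0,0,0],[0,0,0,0,0,0,0]]' | grep -E 'tcp|contact'
python3 -m creep '[[0,0,0,-0.06,0,0,0],[0,0,0,0,0,0,0],[0,0,0,0,0,0,0]]' | grep -E 'tcp|contact'
```

```text
tcp_pos: [0.5215, -0.1726, 0.0879]
contact_force: [-0.3, -1.1, 0.2]
tcp_pos: [0.5215, -0.1726, 0.0864]
contact_force: [0.6, -0.1, 1.4]
tcp_pos: [0.5215, -0.1726, 0.0849]
contact_force: [0.5, 0.4, 1.8]
tcp_pos: [0.5215, -0.1726, 0.0834]
contact_force: [0.9, -0.4, 3.1]
tcp_pos: [0.5216, -0.1726, 0.0822]
contact_force: [-0.4, 1.1, 7.5]
```

The force starts at z ≈ 0.088 and reaches about 4 N before the hard stop at 0.082, so the key travels its full 6 mm. Releasing and retreating.

```bash
python3 -m creep '[[0,0,0,-0.06,0,0,0],[0,0,0,0,0,0,0],[0,0,0,0,0,0,0],[0,0,0,0.4,0,0,0],[0,0,0,1,0,0,0],[0,0,0,1,0,0,0],[0,0,0,1,0,0,0],[0,0,0,1,0,0,0]]'
python3 -m creep '[[0,-1,0.7,1,0,0,0],[0,-1,0.7,1,0,0,0],[0,-1,0.7,0.5,0,0,0],[0,-0.5,0,0,0,0,0],[0,0,0,0,0,0,0],[0,0,0,0,0,0,0]]'
python3 - <<'E'
from plant import capture
import cv2,numpy as np
s=capture("scene");w=capture("side")
cv2.imwrite("pics/f.png",cv2.resize(np.hstack([s["frame"][140:280,130:320],w["frame"][140:280,200:390]])[:,:,::-1],(800,295),interpolation=2))
E
```

```text
time_s: 19.23
tcp_pos: [0.5206, -0.1724, 0.191]
eef_rot: [180.0, -0.1, 177.2]
contact_force: [0.8, -0.0, -1.6]
gripper_width: 0.0001
gripper_force: 0.0
time_s: 19.73
tcp_pos: [0.4334, -0.1199, 0.2528]
eef_rot: [180.0, 0.0, 177.3]
contact_force: [1.0, 0.4, -0.2]
gripper_width: 0.0004
gripper_force: 0.0
```

View pics/f.png

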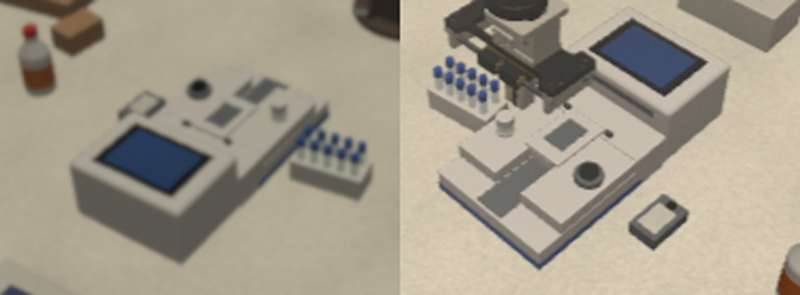

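Both views show the cover shut, the key back up, and the jar, rack, spare cartridge and bottle in place, with the arm clear of everything.

```bash
python3 -c "
from plant import close_job
print(close_job())"
```

```text
the job is handed in; nothing more can be done
None
```

The cartridge is home against the stop, the cover is fully shut over it, and the start key was then pressed all the way down and released. I pressed the key twice, the second time to confirm its full 6 mm travel. The job was handed in at about 20 s, and the verdict was not shown.

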